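Turn the label printer's knurled dial on by one click and feed a label

TASK

The label printer on the sorting table must go up one grade. With a fingertip on its big knurled dial, turn the dial clockwise (seen from above) by friction until it clicks into the very next detent, and no further; then press the feed key on the printer's deck fully down and let it come back up. Only touch the printer: do not shift or lift it, and leave the things around it where they are.

Things in the scene. Friction and masses are not known exactly. Their poses are not given: they have to be found in the camera images.
- printer: Low grey label printer, loose on the table, 4 kg, 240 (x) x 156 (y) x 60 mm high. Origin: centre of its underside; x points from its front (label slot, feed key) to its back (roll of labels, 76 mm across, 32 mm high above the deck, centred 74 mm behind the origin), z up. The dial on its flat top is centred 22 mm in front of the origin. It slides if pushed sideways with over 15 N.
- dial (a joint): Angle of the knurled dial, rad, grows clockwise seen from above. Four detents, at -0.70, 0, 0.70 and 1.40 (40 degrees apart), marked by four scale lines on the deck in front, from short to long; it starts at rest in -0.70 or 0. Leaving a detent takes about 0.04 N m; half way on (0.35 rad) it falls into the next one by itself. It stops just past the outer detents.
- dial_centre (a point): Centre of the dial's top face, on its vertical turning axis, 84 mm above the table. The dial is a plain aluminium disc with a knurled rim, 92 mm across (too wide to pinch) and 24 mm high; its top is flat and bare, so a fingertip can press there and drag it round.
- dial_pointer (a point): Point on the dial's top face near the outer end of its inlaid dark pointer line, 40 mm from the axis; it turns with the dial and points to the scale line of the detent. At joint value 0.35 it would point straight to the printer's front. The line is flush: it gives no hold.
- feed_key (a joint): Travel of the feed key, m: 0 is up, 0.005 fully down (takes about 4 N; it springs back).
- feed_key_top (a point): Centre of the top face of the feed key, a round grey key 26 mm across in a black housing, pressed straight down. The key lies 98 mm in front of the printer's origin and 50 mm to its right (its -y); its top is 21 mm above the deck.
- kiwi_a: Loose kiwi, 53x74x44 mm, left of the printer; a bystander. Origin: centre of its underside.
- kiwi_b: Loose kiwi, 50x67x46 mm, left of the printer; a bystander. Origin: centre of its underside.
- stamp: Wooden rubber stamp, 30x56x71 mm, standing to the right of the printer; a bystander. Origin: centre of its underside.

How it is judged:
On the way, in this order (a step that is already met when the one before it is completed fails the run):
1. the dial has clicked into the next detent clockwise (distance of dial_pointer from where it was at the start of the episode between 0.015 and 0.04 m and (value of joint dial between -0.15 and 0.15 rad or value of joint dial between 0.55 and 0.85 rad)), for 0.3 s.
2. the feed key is pressed fully down (value of joint feed_key above 0.004 m), for 0.1 s.
At the end, for the whole second after the job is handed in: The dial rests in the detent one click (0.70 rad) clockwise of the one it started in, within 0.15 rad; the feed key has been pressed (over 4 mm) after that and is up again (under 1.5 mm); the printer is within 12 mm of where it stood and at rest (all of step 1 and velocity of joint dial between -0.1 and 0.1 rad/s and value of joint feed_key below 0.0015 m and distance of printer from where it was at the start of the episode below 0.012 m and linear speed of printer below 0.02 m/s); the robot touches nothing.
It fails at once if the dial is turned past the next detent or by more than about one and a third clicks (distance of dial_pointer from where it was at the start of the episode above 0.042 m).
It fails at once if the feed key is pressed before the dial is in the next detent (value of joint feed_key above 0.003 m and not (distance of dial_pointer from where it was at the start of the episode between 0.015 and 0.04 m and (value of joint dial between -0.15 and 0.15 rad or value of joint dial between 0.55 and 0.85 rad))).
It fails at once if the printer is shifted by more than 12 mm, lifted or tipped (distance of printer from where it was at the start of the episode above 0.012 m or angle between printer's own z axis and vertical above 0.08 rad or height (world z) of printer above 0.006 m).
It fails at once if a thing beside the printer is moved by more than 20 mm or lifted (distance of any of kiwi_a, kiwi_b, stamp from where it was at the start of the episode above 0.02 m).
It also fails if it takes over 42 s, if anything falls off the work surface, if the arm or the gripper's body presses on something with over 40 N, if the wrist force passes 120 N, or if a joint passes its speed limit or range.

ROBOT

A 6-joint arm with a two-finger parallel gripper is mounted at the origin on a cart in front of the work surface, level with it; the furniture and walls round the work are solid. World frame = base frame: x ahead of the robot, y to its left, z up, the work surface at z = 0. Lengths are in m, angles in rad, forces in N, time in s.
With the tool pointing down it reaches from about 0.3 to 0.75 m from the base axis. Payload 8.5 kg.
Tool frame: the origin (TCP) lies midway between the tips of the shut fingers; the grasp point (between the pads) lies 19 mm behind it; z points along the fingers, y is the line along which they close (so a half turn about z gives the same grasp; the last joint's range is limited). The gripper opens to 85 mm and grips with 20 to 120 N. Pads are 22 mm wide; open, the fingers measure 114 mm over their backs; the gripper's body (76 mm by 85 mm) begins 54 mm behind the grasp point. The pads swing forward as they close: fully open they stand 13 mm farther back than shut.
Start: joints at [0.957, 0.381, 1.297, -0, 1.464, -0.215], TCP at [0.214, 0.507, 0.231] pointing down, gripper open.
Joint ranges: [-3.11, 3.11], [-0.89, 2.33], [0.22, 2.48], [-1.42, 4.56], [0.17, 2.85], [-2.88, 2.88]. Speed limits (rad/s): [2.39, 2.39, 3.14, 3.14, 3.14, 3.14].

INTERFACE

Orientations are given as a 3x3 rotation matrix whose columns are the frame's x, y, z axes.
In Python, from bench import arm gives the robot as it stands.
- The arm moves only by the tool servo_tool, never from a script. Its argument "steps" is a list of rows, each a list of 7 numbers: the shift along the world's x, y, z in shares of 25 cm (1.0 is 25 cm), then the turn, a rotation vector about the world's x, y, z in normalised numbers (1 is pi rad), then the opening, from 0 (shut) to 1 (fully open). In form: [[dx, dy, dz, ax, ay, az, jaw], ...]. A call has 1 to 5 rows; each row is the pose to reach, as a shift and turn from the pose commanded when the call began; what a row does not reach only later rows make up. A row lasts 1/8 s, in which the tool goes at most 62.5 mm and 10.7 degrees, less where a joint would pass 70% of its speed; a pose out of reach is approached as far as the arm can. A call with a gripper value outside its range is refused whole. The fingers move at their own pace and stop on an object; "grip_force" is the grip in N (left out, the last holds). Time passes only in rows, so rows that repeat a pose let the fingers close. It gives the time, the measured TCP pose, the force, the opening and the grip force at its end, in the units of the state.
- arm.sense(): the state, without advancing time (a new reading comes with each control period).
- arm.camera(name): name is "side" or "top" or "wrist"; returns a dict with "frame" (420x560x3 uint8, red, green, blue), "K" (3x3 intrinsics, pixels), "D" ([k1, k2, p1, p2, k3] as OpenCV has them; the pictures are not rectified), "R" (3x3) and "t" (3): a world point X has camera coordinates R X + t; the wrist camera has in their place "mount" (4x4, takes a point from camera to tool coordinates, whose origin is the TCP and whose axes are the flange's). Camera axes: x right, y down, z forward; pixel columns grow to the right and rows downward; lengths in m; the calibration is good to about 2 mm. A picture is of the moment at which its call begins: read the wrist's pose just before it. There is no depth.
- arm.sign_off(): hands the job in; it is judged then, once.
Trained networks look in the newest picture that a camera, given by its name, has taken for a name from the list of things; names that differ only in an ending like _2 or _b are one class to them, and where a whole thing is asked for, a point or a joint stands for the part that bears it (a point fixed in the world has none). Each returns a list of dicts, best first, with "conf" (0 to 1); they miss things now and then, are a little off and sometimes report something else, mostly with a low value. They report only what shows in the picture. A call takes as long as a camera call.
- arm.spot_in(camera, query): "pixel" ([column, row] in pixels, amid what is visible of it).
The state is a dict: "clock": time; "q": joint angles; "qvel": joint speeds; "tau": joint torques, N m; "position": TCP position; "tcp_rot": TCP orientation; "contact_force": force on the tool from outside, world axes, zero at the start; "ft_torque": the same for the moment, N m; "width": finger opening in m; "grip_force": force on a finger pad.
Only numpy, scipy, OpenCV 4.12 (cv2) and the standard library are available. Lean on these libraries where they do the work, as an engineer would, in place of code of your own. Each camera call takes 0.05 s, during which the arm holds its last target. There are 200 camera calls.

## Working session

There is one attempt and no reset: what is moved stays moved. The work goes in short steps, Python scripts to look and compute and a tool call to move; the robot and the scene stay as the last step left them, time stands still between calls to the robot, and variables do not carry over. Pictures are saved under pics/ and viewed, at most 10 in all, crops included, and the job is handed in when it is done.

Besides the shell and the picture viewer there is one more tool, called after ">>>" by a JSON object that holds its "op" and its "data", one argument or row to a line. servo_tool: Moves the arm, as the interface text tells. Its arguments: {"type":"object","properties":{"steps":{"type":"array"},"grip_force":{"type":"number"}},"required":["steps"]}

```bash
mkdir -p pics; cat > h.py <<'E'
import numpy as np, cv2
from bench import arm
def ray(c,px):
    n=cv2.undistortPoints(np.array([[px]],float),c["K"],np.array(c["D"],float))[0,0]
    R=np.array(c["R"]);t=np.array(c["t"])
    return -R.T@t, R.T@np.array([n[0],n[1],1.])
def atz(c,px,z):
    o,d=ray(c,px); return o+d*(z-o[2])/d[2]
def proj(c,X):
    R=np.array(c["R"]);r,_=cv2.Rodrigues(R)
    return cv2.projectPoints(np.array(X,float).reshape(-1,1,3),r,np.array(c["t"],float),np.array(c["K"],float),np.array(c["D"],float))[0][:,0]
E
python3 - <<'E'
from h import *
zs=dict(dial_centre=.084,dial_pointer=.084,feed_key_top=.081,printer=.06,stamp=.07,kiwi_a=.03)
for n in("top","side"):
    c=arm.camera(n); cv2.imwrite(f"pics/{n}0.png",c["frame"][:,:,::-1])
    for q,z in zs.items():
        for s in arm.spot_in(n,q)[:3]: print(n,q,np.round(s["pixel"],1),round(s["conf"],2),atz(c,s["pixel"],z).round(4))
s=arm.sense();print(s["clock"],s["position"],np.round(s["tcp_rot"],3),s["width"])
E
```

```text
top dial_centre [286.6 198.7] 0.67 [0.6033 0.1494 0.084 ]
top dial_pointer [284.8 195.8] 0.62 [0.6091 0.1529 0.084 ]
top feed_key_top [283.8 195.6] 0.68 [0.61   0.1548 0.081 ]
top feed_key_top [305.5 241.3] 0.42 [0.5185 0.1127 0.081 ]
top printer [284.6 193.5] 0.87 [0.6178 0.1523 0.06  ]
top stamp [349.3 179.2] 0.89 [0.6455 0.0203 0.07  ]
top stamp [284.6 193.2] 0.73 [0.6167 0.1527 0.07  ]
top kiwi_a [219.4 226. ] 0.88 [0.5548 0.287  0.03  ]
top kiwi_a [226.2 187.6] 0.82 [0.6357 0.2736 0.03  ]
side dial_centre [282.9 221. ] 0.7 [0.6044 0.1374 0.084 ]
side dial_pointer [284.7 222.5] 0.89 [0.6064 0.1318 0.084 ]
side feed_key_top [243.8 241.9] 0.52 [0.5235 0.0975 0.081 ]
side feed_key_top [281.5 220.1] 0.51 [0.6037 0.1451 0.081 ]
side printer [291.2 235.8] 0.63 [0.6157 0.1205 0.06  ]
side stamp [328.2 289.2] 0.71 [ 0.6306 -0.0425  0.07  ]
side kiwi_a [281.  200.7] 0.66 [0.6394 0.2891 0.03  ]
side kiwi_a [247.2 203.9] 0.57 [0.5657 0.2957 0.03  ]
0.7 [0.21355287 0.50683329 0.23133104] [[-0.922  0.388 -0.   ]
 [ 0.388  0.922  0.   ]
 [ 0.     0.    -1.   ]] 0.08570729913027612
```

View pics/top0.png

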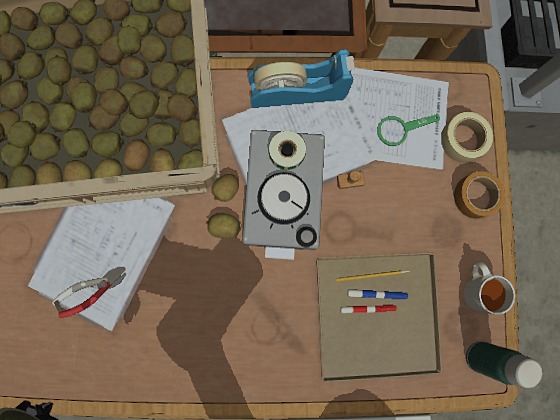

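View pics/side0.png

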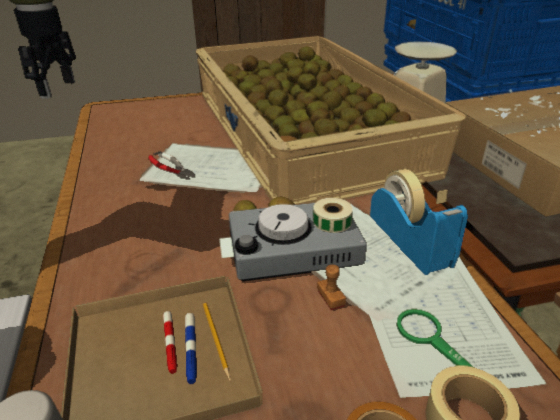

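The top view shows the dial at about (284,197), its pointer heading lower right, the key at (306,237) and the roll at (289,150). The stamp is at (350,179) and the kiwis are left of the printer. In the side view the dial is at (283,222) and the key at (245,243).

```bash
python3 - <<'E'
from h import *
from scipy.optimize import least_squares
a=cv2.imread("pics/top0.png")[120:260,225:345]
b=cv2.imread("pics/side0.png")[185:285,215:375]
cv2.imwrite("pics/crop0.png",np.hstack([cv2.resize(a,None,fx=4,fy=4,interpolation=2)[:480+80],np.zeros((560,0,3),np.uint8)]))
cv2.imwrite("pics/crop1.png",cv2.resize(b,None,fx=5,fy=5,interpolation=2))
E
```

```text
(no output)
```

View pics/crop0.png

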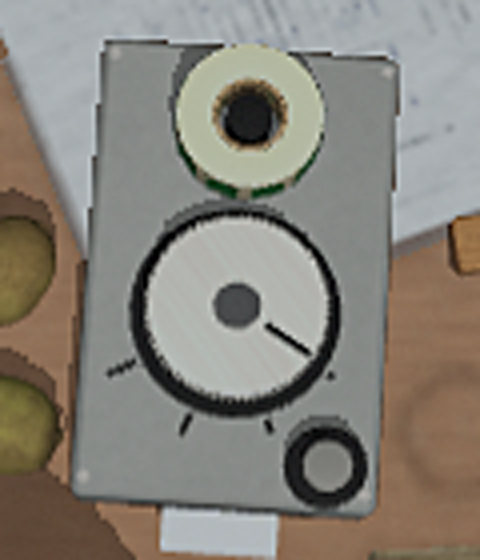

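View pics/crop1.png

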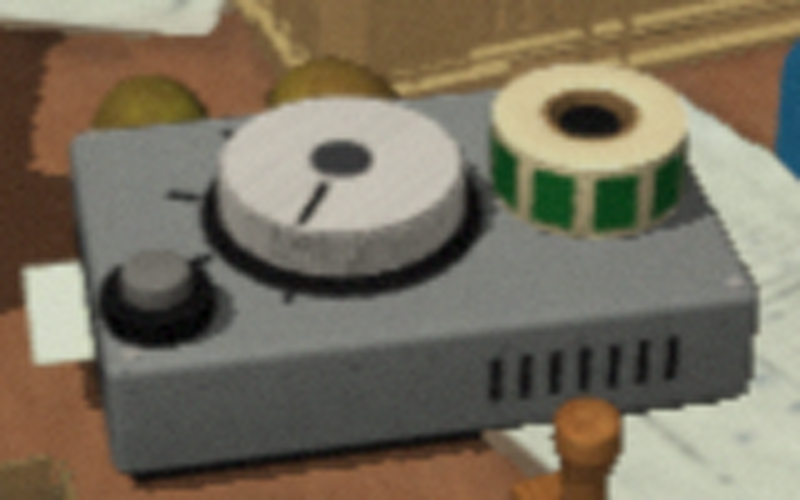

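The pointer (302,208 in the full top picture) faces the shortest scale mark, so the dial starts at -0.70. Next I fit the printer pose from both views.

```bash
python3 - <<'E'
from h import *
from scipy.optimize import least_squares
T,S=arm.camera("top"),arm.camera("side")
def f(u,o,k): return np.array(u,float)/k+np.array(o)
P=dict(dial=[-.022,0,.084],key=[-.098,-.05,.081],roll=[.074,0,.092],bl=[.12,.078,.06],br=[.12,-.078,.06],fr=[-.12,-.078,.06],fl=[-.12,.078,.06])
ot=dict(dial=(238,305),key=(328,466),roll=(249,116),bl=(108,42),br=(397,62),fr=(374,515),fl=(75,495))
os=dict(dial=(341,158),key=(155,270),roll=(590,112))
def tr(p,X):
    c,s=np.cos(p[2]),np.sin(p[2]); return np.array([p[0]+c*X[0]-s*X[1],p[1]+s*X[0]+c*X[1],X[2]])
def res(p,use):
    r=[]
    if 't' in use:
        for k,u in ot.items(): r.append(proj(T,tr(p,P[k]))[0]-f((np.array(u)+.5),(225,120),4)+.5)
    if 's' in use:
        for k,u in os.items(): r.append(proj(S,tr(p,P[k]))[0]-f((np.array(u)+.5),(215,185),5)+.5)
    return np.ravel(r)
for use in('t','s','ts'):
    s=least_squares(res,[.62,.15,0],args=(use,));print(use,s.x.round(4),s.fun.reshape(-1,2).round(1).tolist())
p=s.x
for k in P: print(k,tr(p,P[k]).round(4))
d=tr(p,P['dial']); t=atz(T,f((309.5,354.5),(225,120),4)-.5,.084)
v=t-atz(T,f((238.5,305.5),(225,120),4)-.5,.084); fr=p[2]+np.pi
print("ptr angle from front, ccw deg",np.rad2deg((np.arctan2(v[1],v[0])-fr+np.pi)%(2*np.pi)-np.pi), np.hypot(*v[:2]))
E
```

```text
t [ 0.6295  0.1528 -0.0697] [[-0.1, 0.7], [0.3, 0.3], [0.3, 0.1], [-1.2, -1.4], [1.2, -1.2], [1.1, 0.6], [-1.5, 0.6]]
s [ 0.6298  0.1507 -0.0613] [[-0.1, 0.2], [0.3, -0.3], [-0.2, 0.2]]
ts [ 0.6297  0.1525 -0.0686] [[0.1, 0.6], [0.5, 0.1], [0.4, 0.0], [-1.1, -1.5], [1.3, -1.4], [1.4, 0.5], [-1.3, 0.6], [-0.4, -0.3], [-0.2, -1.1], [-0.4, -0.2]]
dial [0.6078 0.154  0.084 ]
key [0.5285 0.1093 0.081 ]
roll [0.7036 0.1474 0.092 ]
bl [0.7548 0.2221 0.06  ]
br [0.7441 0.0664 0.06  ]
fr [0.5047 0.0829 0.06  ]
fl [0.5154 0.2385 0.06  ]
ptr angle from front, ccw deg 58.7398544380671 0.04287578413442051
```

Units first: shifts go in shares of 25 cm and turns go in shares of pi rad. So -21 cm / 25 = -0.84, -4.2 cm / 25 = -0.168, 0.33 rad / 3.1416 = 0.105.

>>> {"op": "servo_tool", "data": {
  "steps": [
    [0.168,-0.168,0,0,0,0.0223,0],
    [0.336,-0.336,0,0,0,0.0446,0],
    [0.504,-0.504,0,0,0,0.0637,0],
    [0.672,-0.672,0,0,0,0.0859,0],
    [0.84,-0.84,0,0,0,0.105,0]
  ],
  "grip_force": 40
}}

```text
clock: 1.42
position: [0.4247, 0.2953, 0.2315]
tcp_rot: [[-0.998, 0.067, 0.0], [0.067, 0.998, 0.0], [-0.0, 0.0, -1.0]]
contact_force: [0.5, 1.1, 0.1]
width: -0.0001
grip_force: 0.0
```

Scaled: 15.4 cm / 25 = 0.616, -15.2 cm / 25 = -0.608.

>>> {"op": "servo_tool", "data": {
  "steps": [
    [0.16,-0.16,-0.04,0,0,0,0],
    [0.32,-0.32,-0.12,0,0,0,0],
    [0.48,-0.48,-0.2,0,0,0,0],
    [0.616,-0.608,-0.32,0,0,0,0],
    [0.616,-0.608,-0.4,0,0,0,0]
  ]
}}

```text
clock: 2.05
position: [0.5792, 0.1422, 0.1294]
tcp_rot: [[-0.997, 0.072, -0.001], [0.072, 0.997, -0.0], [0.001, -0.0, -1.0]]
contact_force: [0.1, 0.8, -0.5]
width: -0.0001
grip_force: 0.0
```

>>> {"op": "servo_tool", "data": {
  "steps": [
    [0,0,0,0,0,0,0],
    [0,0,0,0,0,0,0]
  ]
}}

```text
clock: 2.3
position: [0.5777, 0.1453, 0.1324]
tcp_rot: [[-0.998, 0.068, 0.001], [0.068, 0.998, 0.0], [-0.001, 0.0, -1.0]]
contact_force: [-0.2, 0.1, -0.5]
width: -0.0
grip_force: 0.0
```

Scaled: -4.3 cm / 25 = -0.172, -4.1 cm / 25 = -0.164.

>>> {"op": "servo_tool", "data": {
  "steps": [
    [0,0,-0.08,0,0,0,0],
    [0,0,-0.14,0,0,0,0],
    [0,0,-0.164,0,0,0,0],
    [0,0,-0.172,0,0,0,0],
    [0,0,-0.172,0,0,0,0]
  ]
}}

```text
clock: 2.92
position: [0.5778, 0.1449, 0.0887]
tcp_rot: [[-0.998, 0.069, 0.001], [0.069, 0.998, 0.0], [-0.001, 0.0, -1.0]]
contact_force: [0.2, -0.4, 0.5]
width: 0.0001
grip_force: 0.0
```

```bash
python3 - <<'E'
from h import *
c=arm.camera("side");cv2.imwrite("pics/s1.png",cv2.resize(c["frame"][165:285,205:365,::-1],None,fx=5,fy=5,interpolation=2))
s=arm.sense();print(s["position"],s["contact_force"])
E
```

```text
[0.57780575 0.14485359 0.08879378] [ 0.29305101 -0.25616176  0.24913071]
```

View pics/s1.png

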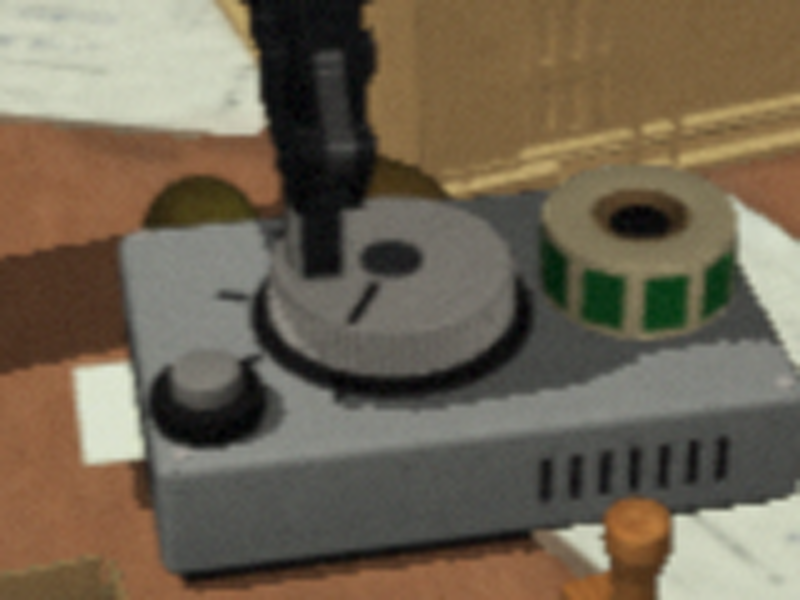

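The finger (tip at crop pixel 320,270) hovers just above the front half of the dial, and the key is clear of it. Pressing gently.

Scaled: -0.5 cm / 25 = -0.02, -0.4 cm / 25 = -0.016.

>>> {"op": "servo_tool", "data": {
  "steps": [
    [0,0,-0.008,0,0,0,0],
    [0,0,-0.016,0,0,0,0],
    [0,0,-0.02,0,0,0,0],
    [0,0,-0.02,0,0,0,0]
  ]
}}

```text
clock: 3.48
position: [0.5776, 0.1448, 0.084]
tcp_rot: [[-0.998, 0.069, 0.001], [0.069, 0.998, -0.0], [-0.001, -0.0, -1.0]]
contact_force: [-3.2, 0.1, 5.3]
width: -0.0
grip_force: 3.0
```

Scaled: -0.05 cm / 25 = -0.002.

>>> {"op": "servo_tool", "data": {
  "steps": [
    [0,0,-0.002,0,0,0,0],
    [0,0,-0.002,0,0,0,0]
  ]
}}

```text
clock: 3.72
position: [0.5776, 0.1448, 0.084]
tcp_rot: [[-0.998, 0.069, 0.001], [0.069, 0.998, -0.0], [-0.001, -0.0, -1.0]]
contact_force: [-3.5, -0.1, 9.6]
width: 0.0
grip_force: 4.8
```

Scaled: 0.94 cm / 25 = 0.0376, 0.46 cm / 25 = 0.0184, -0.15 rad / 3.1416 = -0.0477.

>>> {"op": "servo_tool", "data": {
  "steps": [
    [-0.0024,0.0092,0,0,0,-0.0239,0],
    [-0.004,0.0184,0,0,0,-0.0477,0],
    [-0.0048,0.028,0,0,0,-0.07,0],
    [-0.0048,0.0376,0,0,0,-0.0955,0]
  ]
}}

```text
clock: 4.22
position: [0.5763, 0.1542, 0.084]
tcp_rot: [[-0.932, 0.363, 0.001], [0.363, 0.932, -0.0], [-0.001, -0.0, -1.0]]
contact_force: [-3.7, -1.2, 10.1]
width: -0.0001
grip_force: 4.9
```

```bash
python3 - <<'E'
from h import *
c=arm.camera("side");cv2.imwrite("pics/s2.png",cv2.resize(c["frame"][165:285,205:365,::-1],None,fx=5,fy=5,interpolation=2))
s=arm.sense();print(s["position"],s["contact_force"])
E
```

```text
[0.57628416 0.15448957 0.08398332] [-4.62631482 -0.59634891 10.13508098]
```

View pics/s2.png

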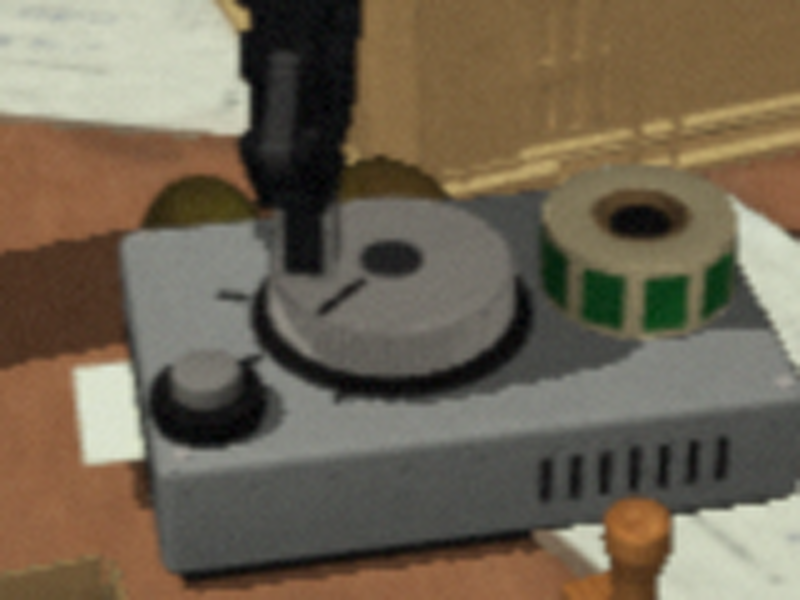

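The finger sticks: the pointer (320,312) has turned about 0.3 rad with it and the printer has not moved. I'll continue to about 0.6 rad, then lift.

Scaled: 0.93 cm / 25 = 0.0372, 0.47 cm / 25 = 0.0188, -0.3 rad / 3.1416 = -0.0955.

>>> {"op": "servo_tool", "data": {
  "steps": [
    [0.0008,0.0096,0,0,0,-0.0239,0],
    [0.0016,0.0188,0,0,0,-0.0477,0],
    [0.004,0.028,0,0,0,-0.0732,0],
    [0.0064,0.0372,0,0,0,-0.0955,0],
    [0.0064,0.0372,0,0,0,-0.0955,0]
  ]
}}

```text
clock: 4.9
position: [0.5779, 0.164, 0.084]
tcp_rot: [[-0.784, 0.62, 0.001], [0.62, 0.784, 0.001], [-0.0, 0.001, -1.0]]
contact_force: [-3.7, -0.2, 9.3]
width: 0.0001
grip_force: 4.8
```

Scaled: -6 cm / 25 = -0.24, -4 cm / 25 = -0.16.

>>> {"op": "servo_tool", "data": {
  "steps": [
    [0,0,0.012,0,0,0,0],
    [0,0,0.04,0,0,0,0],
    [0,0,0.12,0,0,0,0],
    [-0.12,-0.08,0.16,0,0,0,0],
    [-0.24,-0.16,0.16,0,0,0,0]
  ]
}}

```text
clock: 5.52
position: [0.5177, 0.1231, 0.1237]
tcp_rot: [[-0.785, 0.62, 0.002], [0.62, 0.785, -0.0], [-0.002, 0.001, -1.0]]
contact_force: [0.2, 0.3, -0.3]
width: 0.0
grip_force: 0.0
```

```bash
python3 - <<'E'
from h import *
c=arm.camera("side");cv2.imwrite("pics/s3.png",cv2.resize(c["frame"][165:285,205:365,::-1],None,fx=5,fy=5,interpolation=2))
s=arm.sense();print(s["position"],s["contact_force"],np.round(s["tcp_rot"],2))
E
```

```text
[0.51386098 0.12162172 0.12313881] [-0.05175934  0.38178398 -0.31019174] [[-0.78  0.62 -0.  ]
 [ 0.62  0.78 -0.  ]
 [ 0.   -0.   -1.  ]]
```

View pics/s3.png

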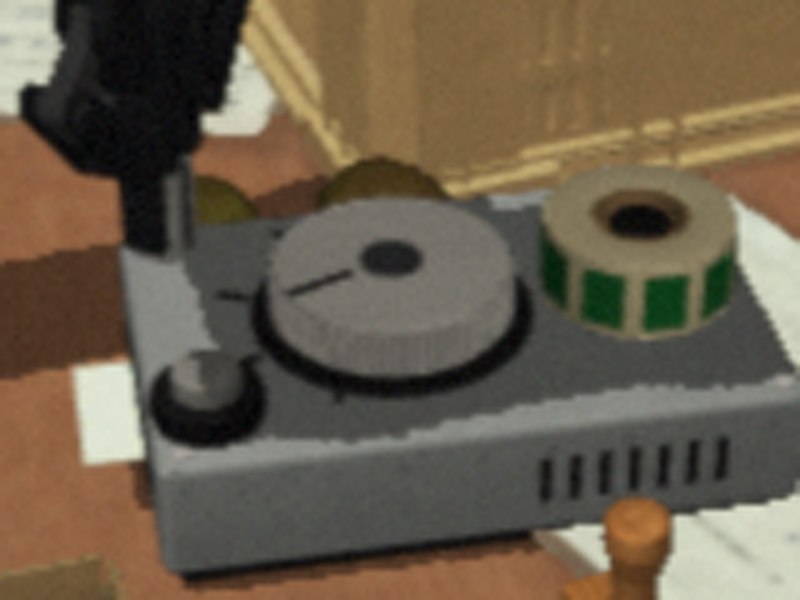

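```bash
python3 - <<'E'
from h import *
c=arm.camera("side")
a,b=[atz(c,(u/5+204.6,v/5+164.6),.084) for u,v in((390,258),(291,294))]
v=b-a;print(np.hypot(*v[:2]),"dial",.35-(np.arctan2(v[1],v[0])+.068-np.pi+np.pi)%(2*np.pi)+np.pi)
k=atz(c,(207/5+204.6,376/5+164.6),.081);print(k,arm.sense()["position"])
E
```

```text
0.04303849068659009 dial -0.0313154505352613
[0.52833142 0.10243661 0.081     ] [0.51572443 0.12240544 0.12329966]
```

The dial reads about -0.03 rad, so it sits in the next detent. Now the key.

Scaled: -3 cm / 25 = -0.12, -1.5 cm / 25 = -0.06.

>>> {"op": "servo_tool", "data": {
  "steps": [
    [0.044,-0.06,-0.02,0,0,0,0],
    [0.044,-0.06,-0.08,0,0,0,0],
    [0.044,-0.06,-0.12,0,0,0,0],
    [0.044,-0.06,-0.12,0,0,0,0],
    [0.044,-0.06,-0.12,0,0,0,0]
  ]
}}

```text
clock: 6.25
position: [0.5291, 0.1088, 0.0928]
tcp_rot: [[-0.785, 0.62, 0.0], [0.62, 0.785, 0.0], [-0.0, 0.0, -1.0]]
contact_force: [-0.2, -0.6, -0.1]
width: -0.0
grip_force: 0.0
```

>>> {"op": "servo_tool", "data": {
  "steps": [
    [0,0,-0.024,0,0,0,0],
    [0,0,-0.044,0,0,0,0],
    [0,0,-0.056,0,0,0,0],
    [0,0,-0.064,0,0,0,0],
    [0,0,-0.064,0,0,0,0]
  ]
}}

```text
clock: 6.88
position: [0.5289, 0.1086, 0.0769]
tcp_rot: [[-0.785, 0.62, -0.0], [0.62, 0.785, 0.0], [0.0, 0.0, -1.0]]
contact_force: [-1.6, 0.6, 3.0]
width: -0.0004
grip_force: 1.7
```

On the spring, about 4 mm down. I'll press on to the stop.

>>> {"op": "servo_tool", "data": {
  "steps": [
    [0,0,-0.004,0,0,0,0],
    [0,0,-0.008,0,0,0,0],
    [0,0,-0.008,0,0,0,0],
    [0,0,-0.008,0,0,0,0]
  ]
}}

```text
clock: 7.38
position: [0.529, 0.1086, 0.0759]
tcp_rot: [[-0.785, 0.62, 0.001], [0.62, 0.785, -0.0], [-0.001, 0.001, -1.0]]
contact_force: [-5.0, 1.0, 14.0]
width: -0.0001
grip_force: 6.4
```

It is at the stop (z 0.076, force jumped to 14 N). Lifting clear.

Scaled: 11 cm / 25 = 0.44, -10 cm / 25 = -0.4.

>>> {"op": "servo_tool", "data": {
  "steps": [
    [0,0,0.04,0,0,0,0],
    [0,0,0.12,0,0,0,0],
    [-0.08,0,0.24,0,0,0,0],
    [-0.24,0.08,0.36,0,0,0,0],
    [-0.4,0.16,0.44,0,0,0,0]
  ]
}}

```text
clock: 8.0
position: [0.4282, 0.1488, 0.186]
tcp_rot: [[-0.784, 0.621, 0.001], [0.621, 0.784, 0.0], [-0.001, 0.001, -1.0]]
contact_force: [0.7, 0.4, 0.0]
width: -0.0002
grip_force: 0.0
```

>>> {"op": "servo_tool", "data": {
  "steps": [
    [0,0,0,0,0,0,0],
    [0,0,0,0,0,0,0],
    [0,0,0,0,0,0,0],
    [0,0,0,0,0,0,0]
  ]
}}

```text
clock: 8.5
position: [0.4294, 0.1482, 0.1843]
tcp_rot: [[-0.784, 0.621, -0.001], [0.621, 0.784, -0.0], [0.001, -0.001, -1.0]]
contact_force: [0.2, 0.4, -0.8]
width: 0.0001
grip_force: 0.0
```

```bash
python3 - <<'E'
from h import *
c=arm.camera("side");cv2.imwrite("pics/s4.png",cv2.resize(c["frame"][165:285,205:365,::-1],None,fx=5,fy=5,interpolation=2))
s=arm.sense();print(s["clock"],s["position"],s["contact_force"])
E
```

```text
8.55 [0.42932134 0.14821004 0.18435316] [-0.38155212 -0.18533442  0.08849647]
```

View pics/s4.png

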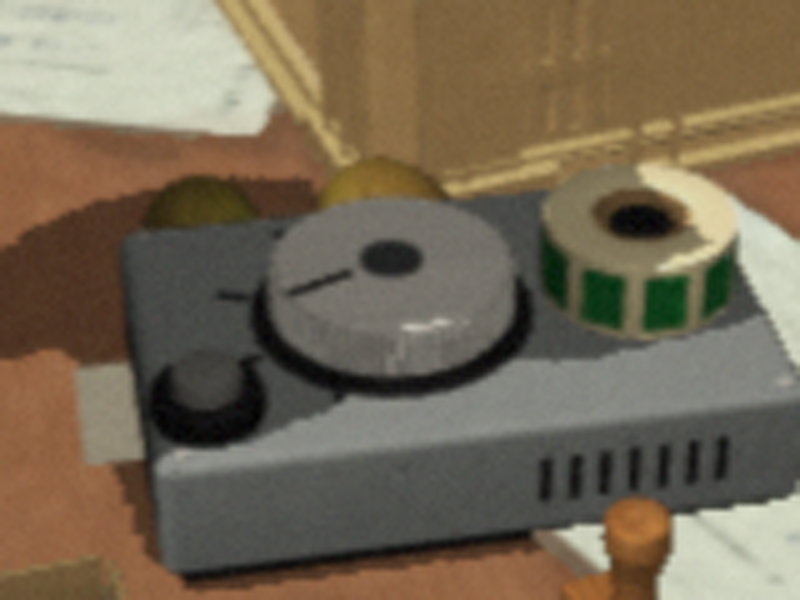

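The pointer is still at (291,293), the key is back up at (207,376), the printer is unmoved and the arm is clear.

```bash
python3 -c "
from bench import arm
print(arm.sign_off())"
```

```text
the job is handed in; nothing more can be done
None
```

I turned the dial one detent clockwise (-0.70 to about 0 rad in the camera view), pressed the feed key to its stop and let it come back up, saw no shift of the printer, and handed the job in at about 8.6 s; the sign-off gave no verdict.

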